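Hang the wheel guard and hold the grinder's belt tensioner back

TASK

Get the belt grinder ready for a new belt: pick up the loose metal wheel guard, hang it astride the horizontal bar of the rail stand and let go of it. Then, with the gripper's fingers, push the grinder's sprung tensioner arm backwards (away from the front wheel, towards the motor) past the click of its pawl until it is about fully back, and finish while still holding it there against its spring, so that I can slip the belt on. Leave the jar, the tin and the wooden block where they are.

Things in the scene. Friction and masses are not known exactly. Their poses are not given: they have to be found in the camera images.
- guard: Loose aluminium wheel guard, a gabled roof on two 4 mm walls, 0.17-0.33 kg, standing on the bench. Origin: centre of underside; x across (60 mm outside, 52 inside), y along ridge (90 mm), z up. Walls 62 high, ridge 74 inside, 79 outside. Black tab on the ridge: 10 thick (x), 40 long (y), top at z = 108. Hung astride the bar, ridge along it, it centres itself, origin 65 mm below the bar's axis.
- rail: Fixed dark steel rail stand: a horizontal round bar, 16 mm in diameter, along its own y, between two posts 12 mm thick at y = -115 and +115 mm. Origin on the bench under the bar's middle; z up. Posts end 212 mm above the bench; each has a flat foot 120 mm long in x.
- rail_mid (a point): Middle of the bar, on its axis, 200 mm above the bench; axes as rail.
- grinder: Fixed bench belt grinder without belt: base plate 300 x 160 x 16 mm; origin on the bench under its centre. x points backwards, from the black front wheel (x = -115 mm) to the green motor (x = 150 mm); z up. The tensioner arm stands between them, the pawl's post (134 mm high) at x = 5, y = -41 mm. Nothing but the arm is higher than 150 mm.
- push_bar (a point): On the axis of the tensioner's push bar, a round steel bar 16 mm in diameter along the grinder's y, free from y = -6 to -88 mm (grinder's frame); this point is at y = -45 mm, 160 mm from the pivot, and moves with the arm: 237 mm above the bench at rest, 219 mm fully back. Its axes turn with the arm. The bar can be pushed from its front side or pinched from above.
- tensioner_pivot (a point): The pivot of the tensioner arm on the grinder: 80 mm above the bench, at x = -50, y = 0 mm in the grinder's frame; axes as grinder. The pivot's axis is the grinder's y.
- tensioner (a joint): Angle of the steel tensioner arm (50 mm idler wheel on its +y side): 0 at rest, 0.2 rad forwards of upright; grows as it is pushed backwards; stop at 0.72. Its spring always returns it. Push at the bar: 5 N at rest, up to 9 as the pawl starts to climb its tooth (0.1 rad), 3-4 beyond the top (0.35), 8 fully back. The pawl is down again from 0.62 and does not lock the arm.
- pawl (a joint): Angle of the small dark steel pawl riding on the toothed disc at the arm's root: 0 when down, about 0.07 rad when lifted by the tooth (arm at 0.35 rad), near 0 again when the arm is fully back. It needs no touching.
- jar: Bystander: amber glass jar with a steel cap, 66 mm in diameter, 95 mm high; origin centre of its underside. Leave alone.
- tin: Bystander: empty open steel tin, 72 mm in diameter, 85 mm high; origin centre of its underside. Leave alone.
- block: Bystander: block of pale wood, 50 x 80 x 45 mm high; origin centre of its underside. Leave alone.

How it is judged:
By the outcome, as a careful person would: the job done as asked, in the order asked, and still so for the second after the job is handed in, while the arm keeps its last pose, push and grip.
It also fails if it takes over 59 s, if anything falls off the work surface, if the arm or the gripper's body presses on something with over 40 N, if the wrist force passes 120 N, or if a joint passes its speed limit or range.

ROBOT

A 6-joint arm with a two-finger parallel gripper is mounted at the origin on the work surface. World frame = base frame: x ahead of the robot, y to its left, z up, the work surface at z = 0. Lengths are in m, angles in rad, forces in N, time in s.
With the tool pointing down it reaches from about 0.35 to 0.975 m from the base axis. Payload 7.1 kg.
Tool frame: the origin (TCP) lies midway between the tips of the shut fingers; the grasp point (between the pads) lies 19 mm behind it; z points along the fingers, y is the line along which they close (so a half turn about z gives the same grasp; the last joint's range is limited). The gripper opens to 88 mm and grips with 3 to 60 N. Pads are 20 mm wide; open, the fingers measure 115 mm over their backs; the gripper's body (75 mm by 178 mm) begins 61 mm behind the grasp point.
Start: joints at [1.265, 0.423, 1.63, -0, 1.089, -0.019], TCP at [0.177, 0.599, 0.223] pointing down, gripper open.
Joint ranges: [-3, 3], [-0.9, 2.11], [0.09, 2.58], [-1.31, 4.45], [0.11, 2.69], [-2.54, 2.54]. Speed limits (rad/s): [2.39, 2.39, 3.01, 3.14, 3.14, 3.14].

INTERFACE

Orientations are given as a unit quaternion [w, x, y, z].
In Python, from station import manip, kin, viewer, nets gives the robot as it stands. Calls block until the motion is done:
- manip.move_pose(position, orientation): joint-space move of the TCP to a pose.
- manip.movel(position, frame=None, v=0.15, until_force=None): straight line of the TCP; frame=None keeps the orientation; v is the mean speed in m/s. With until_force (N) it stops when the force on the tool has changed by that much, and returns True; else False.
- manip.movej(angles): joint-space move.
- manip.command_gripper(opening): opening from 0.0 (shut) to 1.0 (fully open); the grip force is fixed at half the most; returns when the fingers have stopped.
- manip.wait(seconds).
- kin.inverse_kinematics(position, orientation): joint angles nearest the present ones, or None.
- viewer.read_camera(name): name is "scene" or "top"; returns the picture (480x640x3 uint8, red, green, blue); there is no depth.
- viewer.camera_info(name): a dict with "intrinsics" (3x3 intrinsics, pixels), "T" (4x4, takes a point from camera to world coordinates). Camera axes: x right, y up, looking along -z (the intrinsics and any distortion apply to the point x, -y, -z); pixel columns grow to the right and rows downward; lengths in m; the calibration is good to about 2 mm. A picture is of the moment at which its call begins. camera_info takes no time and is no camera call.
A pose or a line that the arm cannot do raises manip.MotionError and nothing moves.
- manip.job_done(): hands the job in; it is judged then, once.
Trained networks look in the newest picture that a camera, given by its name, has taken for a name from the list of things; names that differ only in an ending like _2 or _b are one class to them, and where a whole thing is asked for, a point or a joint stands for the part that bears it (a point fixed in the world has none). Each returns a list of dicts, best first, with "conf" (0 to 1); they miss things now and then, are a little off and sometimes report something else, mostly with a low value. They report only what shows in the picture. A call takes as long as a camera call.
- nets.recognise(camera, query): "bbox" ([centre column, centre row, width, height] in pixels, round what is visible of it).
Readings, each from a call of its own:
- manip.get_time(): time.
- manip.get_joint_pos(): joint angles.
- manip.get_qvel(): joint speeds.
- manip.get_effort(): joint torques, N m.
- manip.get_tcp_pos(): TCP position.
- manip.get_ee_rot(): TCP orientation.
- manip.get_ft_force(): force on the tool from outside, world axes, zero at the start.
- manip.get_ft_torque(): the same for the moment, N m.
- manip.get_grip_width(): opening from 0.0 (shut) to 1.0 (fully open).
- manip.get_finger_force(): force on a finger pad.
Only numpy, scipy, OpenCV 4.12 (cv2) and the standard library are available. Lean on these libraries where they do the work, as an engineer would, in place of code of your own. Each camera call takes 0.05 s, during which the arm holds its last target. There are 200 camera calls.

## Working session

There is one attempt and no reset: what is moved stays moved. The work goes in short steps, each a Python script; the robot and the scene stay as the last script left them, time stands still between calls to the robot, and variables do not carry over. Pictures are saved under pics/ and viewed, at most 10 in all, crops included, and the job is handed in when it is done.

```bash
mkdir -p pics; ls
python3 - <<'E'
from station import manip, kin, viewer, nets
import cv2, numpy as np
np.set_printoptions(precision=4,suppress=True)
for c in ("scene","top"):
    im=viewer.read_camera(c); cv2.imwrite(f"pics/{c}0.png",im[:,:,::-1])
    i=viewer.camera_info(c); print(c,i)
    for q in ("guard","rail","grinder","push_bar","tensioner","pawl","jar","tin","block"):
        print(q,[(np.round(d["bbox"],1).tolist(),round(d["conf"],2)) for d in nets.recognise(c,q)[:2]])
print(manip.get_time(),manip.get_ee_rot())
E
```

```text
pics
station.py
scene {'intrinsics': array([[463.0286,   0.    , 321.618 ],
       [  0.    , 463.0286, 234.1262],
       [  0.    ,   0.    ,   1.    ]]), 'T': array([[-0.5988, -0.6203,  0.5067,  1.0165],
       [ 0.8007, -0.4766,  0.3628,  0.3001],
       [ 0.0165,  0.623 ,  0.7821,  0.8559],
       [ 0.    ,  0.    ,  0.    ,  1.    ]])}
guard [([319.1, 269.4, 50.6, 51.7], 0.64), ([267.1, 357.2, 39.9, 55.3], 0.52)]
rail [([445.9, 316.4, 162.7, 146.7], 0.83)]
grinder [([233.6, 183.5, 177.0, 164.8], 0.86)]
push_bar [([277.1, 148.4, 55.6, 89.9], 0.86), ([250.3, 165.4, 27.2, 11.6], 0.66)]
tensioner [([274.4, 144.0, 52.9, 89.4], 0.56)]
pawl [([250.4, 165.6, 29.9, 15.2], 0.74), ([233.5, 182.1, 174.2, 168.4], 0.71)]
jar [([289.9, 304.1, 35.9, 54.0], 0.88)]
tin [([266.9, 356.8, 38.7, 57.9], 0.97)]
block [([386.4, 235.6, 38.5, 32.1], 0.82)]
top {'intrinsics': array([[613.6624,   0.    , 320.6502],
       [  0.    , 613.6624, 251.0797],
       [  0.    ,   0.    ,   1.    ]]), 'T': array([[-0.008 ,  0.9901, -0.1399,  0.4027],
       [-0.9999, -0.0089, -0.0063, -0.0395],
       [-0.0075,  0.1399,  0.9901,  1.4632],
       [ 0.    ,  0.    ,  0.    ,  1.    ]])}
guard [([320.6, 266.6, 43.1, 34.5], 0.71)]
rail [([199.6, 284.6, 133.5, 55.9], 0.93)]
grinder [([436.9, 280.6, 129.7, 156.3], 0.57)]
push_bar [([431.6, 317.1, 86.5, 44.1], 0.67)]
tensioner [([435.0, 317.5, 76.7, 39.7], 0.85)]
pawl [([440.4, 297.7, 14.2, 30.6], 0.5)]
jar [([314.9, 219.4, 24.7, 32.7], 0.86)]
tin [([298.9, 175.4, 30.5, 41.7], 0.85)]
block [([290.5, 343.4, 31.3, 27.1], 0.86)]
1.0 [ 0.      0.1429  0.9897 -0.    ]
```

View pics/scene0.png

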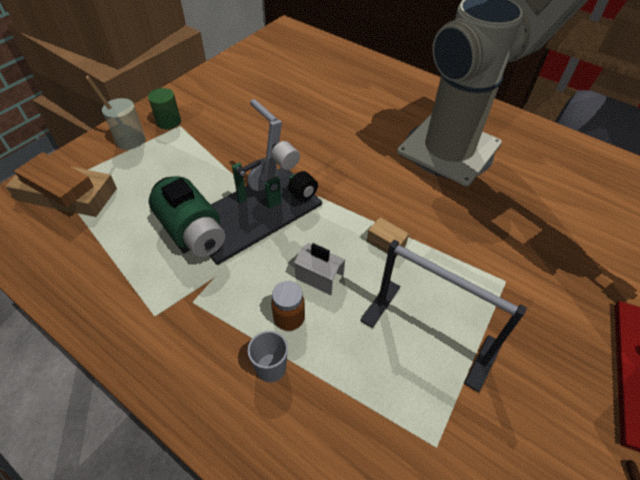

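```bash
python3 -c "
import cv2
a=cv2.imread('pics/top0.png')
cv2.imwrite('pics/top0c.png',cv2.resize(a[150:400,120:520],None,fx=2,fy=2,interpolation=cv2.INTER_CUBIC))"
```

```text
(no output)
```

View pics/top0c.png

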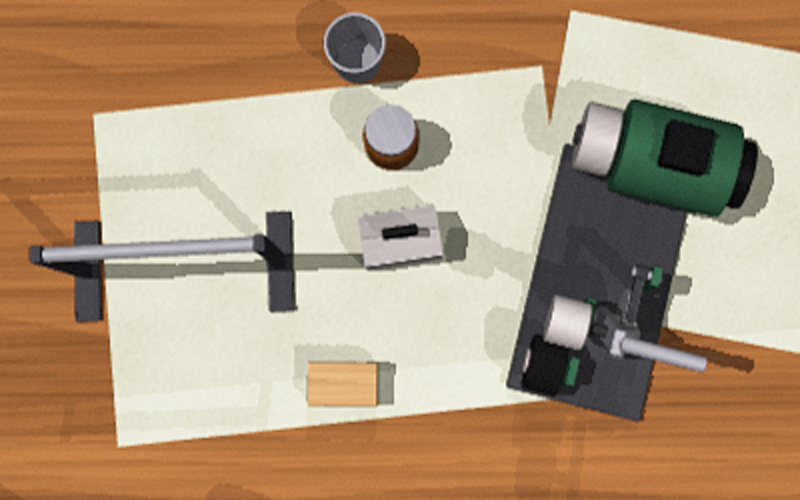

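The scene view shows the guard at (320,268), the rail bar from (396,247) to (520,310) and the push bar from (255,105) to (275,122). The top crop shows the tab at crop (400,231), the bar from (40,254) to (262,243) and the push bar from (620,345) to (705,364). I'll zoom in for precise picks.

```bash
python3 -c "
import cv2,numpy as np
def crop(f,x,y,w,h,s): 
    c=cv2.resize(cv2.imread(f)[y:y+h,x:x+w],None,fx=s,fy=s,interpolation=cv2.INTER_CUBIC)
    for k in range(0,w,10): cv2.putText(c,str(x+k),(k*s,9),0,.3,(0,0,255),1); cv2.line(c,(k*s,10),(k*s,16),(0,0,255),1)
    for k in range(10,h,10): cv2.putText(c,str(y+k),(0,k*s+3),0,.3,(0,0,255),1); cv2.line(c,(20,k*s),(26,k*s),(0,0,255),1)
    return c
S='pics/scene0.png';T='pics/top0.png'
cv2.imwrite('pics/m1.png',np.vstack([np.hstack([crop(S,285,235,66,60,6),crop(T,290,245,66,60,6)])[:, :800],np.hstack([crop(S,240,90,66,38,6),crop(T,415,305,66,38,6)])]))
cv2.imwrite('pics/m2.png',np.vstack([crop(S,375,230,156,90,5),crop(T,125,260,156,30,5)]))
"
```

```text
(no output)
```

View pics/m1.png

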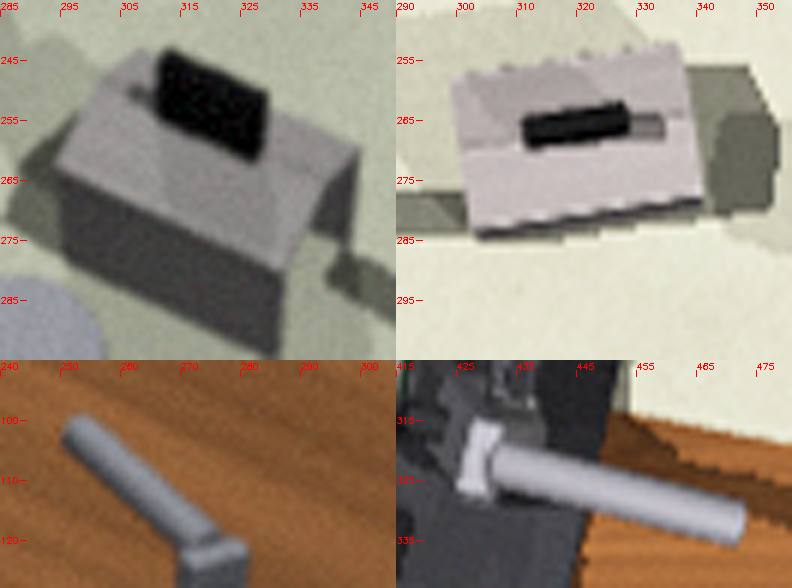

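View pics/m2.png

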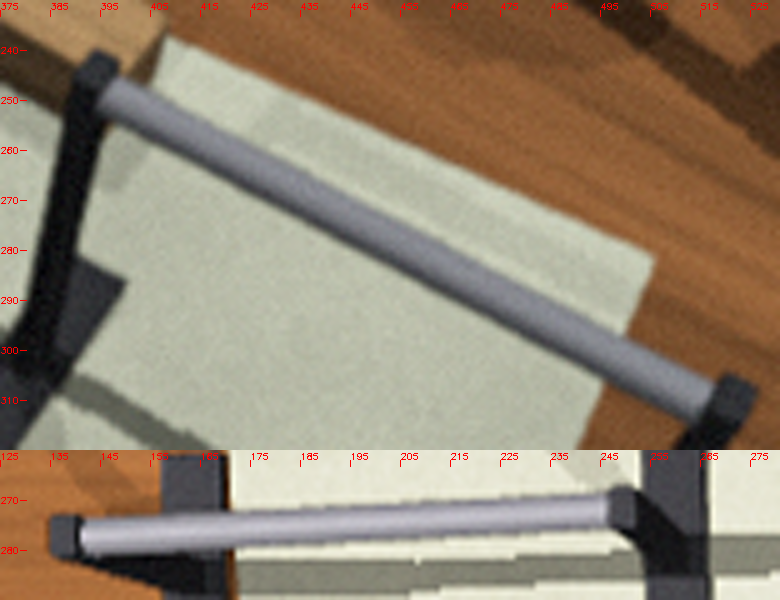

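```bash
cat > meas.py <<'E'
from station import viewer
import numpy as np
from scipy.optimize import least_squares
I={c:viewer.camera_info(c) for c in ("scene","top")}
def proj(c,P):
    i=I[c]; T=i["T"]; p=(np.asarray(P,float)-T[:3,3])@T[:3,:3]
    p=p*[1,-1,-1]; q=p@i["intrinsics"].T; return q[...,:2]/q[...,2:]
def tri(s,t):
    r=least_squares(lambda P:np.r_[proj("scene",P)-s,proj("top",P)-t],[.5,0,.1]); return r.x,np.abs(r.fun).max()
def R(a): return np.array([[np.cos(a),-np.sin(a),0],[np.sin(a),np.cos(a),0],[0,0,1]])
def fit(obs,x0,zfree=True):
    f=lambda p:np.concatenate([proj(c,R(p[2])@m+[p[0],p[1],p[3]*zfree])-px for c,m,px in obs])
    r=least_squares(f,x0); return r.x,r.fun
E
python3 - <<'E'
from meas import *
np.set_printoptions(precision=4,suppress=True)
h=.0; e=.062
# guard: own y = world +y approx (yaw small); x toward world +x
N=(.03,-.045,e);M=(.03,.045,e);A=(-.03,-.045,e);B=(-.03,.045,e)
obs=[("top",B,(303.2,283)),("top",A,(341,278)),("top",M,(299.5,258)),("top",N,(337,252.2)),
("scene",N,(294.5,262.2)),("scene",M,(331.7,279.7)),("scene",A,(308.3,243.7)),("scene",B,(345,260))]
p,r=fit(obs,[.5,0,0,0]); print("guard",p,"\n",r.reshape(-1,2))
a,ra=tri((517.4,309.6),(141,277.4)); b,rb=tri((396,248.4),(246.6,271.8))
print("rail",a,ra,b,rb,"mid",(a+b)/2,"len",np.linalg.norm(a-b),"yaw",np.arctan2(-(a-b)[0],(a-b)[1]))
a,ra=tri((274.2,119.7),(431.5,322.2)); b,rb=tri((252,102),(472.8,332))
print("bar",a,ra,b,rb,"len",np.linalg.norm(a-b),"yaw",np.arctan2(-(a-b)[0],(a-b)[1]))
bx=-.05-.16*np.sin(.2)
obs=[("top",(-.15,.08,.016),(375,342.5)),("top",(-.15,-.08,.016),(440,360)),("top",(.15,.08,.016),(405,222.5)),
("top",(bx,-.006,.237),(431.5,322.2)),("top",(bx,-.088,.237),(472.8,332)),("scene",(bx,-.088,.237),(252,102))]
p,r=fit(obs,[.5,-.2,-.2,0]); print("grinder",p,"\n",r.reshape(-1,2))
print("pushbar mid",R(p[2])@[bx,-.045,.237]+[p[0],p[1],p[3]])
for q,z in (("jar",(314.9,219.4,.05)),("tin",(298.9,175.4,.05)),("block",(290.5,343.4,.03))):pass
E
```

```text
guard [ 0.5619 -0.0289  0.136  -0.0014] 
 [[-0.6876  0.6113]
 [ 0.3581 -0.0307]
 [-0.6144 -0.0797]
 [ 0.5045  0.1324]
 [-0.7073  0.4272]
 [ 0.0035  0.8866]
 [-0.1417 -0.8573]
 [ 0.1689 -0.3378]]
rail [0.5288 0.3395 0.2068] 0.20482603157878998 [0.5393 0.1212 0.2034] 0.31671212289484174 mid [0.534  0.2303 0.2051] len 0.21854003083888462 yaw 0.04791450972623351
bar [ 0.4315 -0.2497  0.2405] 0.015622891014402285 [ 0.4117 -0.331   0.2376] 0.06279732578170183 len 0.08376060018958653 yaw -0.23993157165819318
grinder [ 0.5129 -0.2692 -0.2703 -0.0021] 
 [[-1.4198  0.5136]
 [ 0.3535  1.0775]
 [-0.4343 -1.5743]
 [ 1.2279 -0.4231]
 [ 0.2372  0.5725]
 [-0.0137  0.6272]]
pushbar mid [ 0.4221 -0.2907  0.2349]
```

```bash
cat > act.py <<'E'
from station import manip, kin, viewer, nets
import numpy as np, cv2
np.set_printoptions(precision=4,suppress=True)
def down(phi):
    t=(phi+np.pi/2)/2; return np.array([0,np.cos(t),np.sin(t),0])
def st(s): print(s,"t",manip.get_time(),"tcp",manip.get_tcp_pos(),"F",manip.get_ft_force(),"w",manip.get_grip_width())
E
python3 - <<'E'
from act import *
for p,f in (([.562,-.029,.2],.136),([.562,-.029,.082],.136),([.534,.23,.33],.048),([.421,-.291,.3],-.25),([.53,-.32,.2],-.25)):
    print(kin.inverse_kinematics(p,down(f)))
manip.move_pose([.562,-.029,.20],down(.136)); manip.command_gripper(.5); st("above")
print("hit",manip.movel([.562,-.029,.082],v=.12,until_force=8)); st("low")
manip.command_gripper(0); st("grip")
manip.movel([.562,-.029,.33],v=.15); st("up")
for c in("scene","top"): cv2.imwrite(f"pics/{c}1.png",viewer.read_camera(c)[:,:,::-1])
a=cv2.imread("pics/scene1.png")[130:330,200:560]; b=cv2.imread("pics/top1.png")[150:350,120:480]
cv2.imwrite("pics/m3.png",cv2.resize(np.vstack([a,b]),None,fx=1.5,fy=1.5))
E
```

```text
[-0.0727  0.3606  1.7877 -0.      0.9933 -0.2087]
[-0.0727  0.5329  1.852  -0.      0.7567 -0.2087]
[ 0.3862  0.2535  1.6185 -0.      1.2696  0.3382]
[-0.6281  0.1674  1.7981 -0.      1.1761 -0.3781]
[-0.5624  0.4402  1.6611 -0.      1.0403 -0.3124]
above t 4.4333 tcp [ 0.562 -0.029  0.2  ] F [ 0.0897  1.4773 -0.8467] w 0.4992717446660483
hit False
low t 5.5667 tcp [ 0.5625 -0.029   0.0826] F [-0.2527  0.5895  0.6264] w 0.5026330911737745
grip t 6.1917 tcp [ 0.562  -0.029   0.0819] F [-0.0682 -0.0315 -0.4922] w 0.11189315783292572
up t 7.9917 tcp [ 0.5616 -0.029   0.3291] F [ 0.5376 -0.4808 -0.9874] w 0.11027812246343403
```

View pics/m3.png

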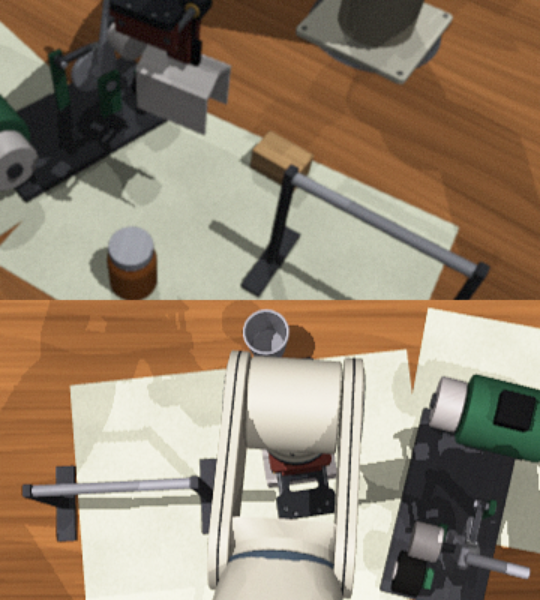

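Guard is held in the gripper (scene crop at about (185,90)). I'll carry it to the rail and lower it astride the bar.

Run:
```python
from act import *
X,Y=.534,.230
manip.movel([X,Y,.33],frame=down(.048),v=.15) if False else manip.move_pose([X,Y,.33],down(.048)); st("over")
manip.movel([X,Y,.245],v=.1); st("astride")
print("hit",manip.movel([X,Y,.213],v=.03,until_force=4)); st("seat")
for c in("scene","top"): cv2.imwrite(f"pics/{c}2.png",viewer.read_camera(c)[:,:,::-1])
cv2.imwrite("pics/m4.png",cv2.resize(cv2.imread("pics/scene2.png")[190:400,340:560],None,fx=2.5,fy=2.5))
```

```text
over t 9.1083 tcp [0.5342 0.2293 0.3299] F [ 0.526   0.4552 -1.0623] w 0.10943374872045193
astride t 10.1083 tcp [0.5345 0.2301 0.2456] F [-0.306   0.4914 -1.2155] w 0.11052883899726185
hit True
seat t 10.9583 tcp [0.5341 0.23   0.2171] F [ 1.3177 -0.2232  3.2702] w 0.11468938710983491
```

View pics/m4.png

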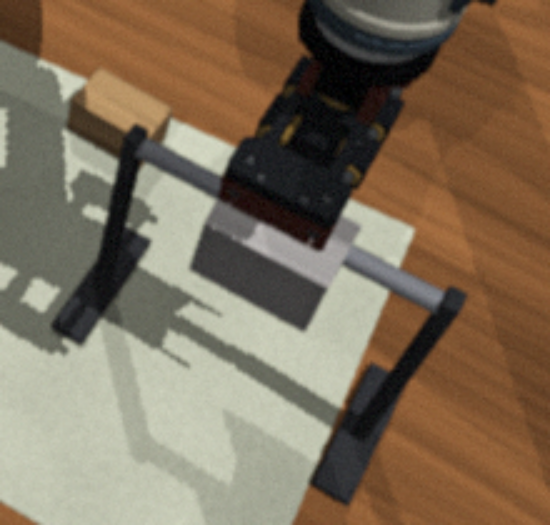

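It is seated astride the bar at the predicted height, TCP z 0.217 (crop (275,260)). Release, retreat and check.

Run:
```python
from act import *
manip.command_gripper(.5); st("open")
manip.movel([.534,.23,.36],v=.12); st("up")
manip.move_pose([.421,-.291,.33],down(-.25)); st("over bar")
for c in("scene","top"): cv2.imwrite(f"pics/{c}3.png",viewer.read_camera(c)[:,:,::-1])
a=cv2.imread("pics/scene3.png")[50:380,180:560]; b=cv2.imread("pics/top3.png")[230:330,120:500]
cv2.imwrite("pics/m5.png",cv2.resize(np.vstack([a,b]),None,fx=1.35,fy=1.35))
```

```text
open t 11.7667 tcp [0.533  0.2296 0.2165] F [-0.6111  0.4609  0.6211] w 0.5007825279914653
up t 13.1167 tcp [0.5336 0.2298 0.3591] F [-0.128   0.6879 -0.2381] w 0.499875777642885
over bar t 15.05 tcp [ 0.4215 -0.2905  0.3301] F [ 1.1147 -0.8749  0.3979] w 0.5008294811834856
```

View pics/m5.png

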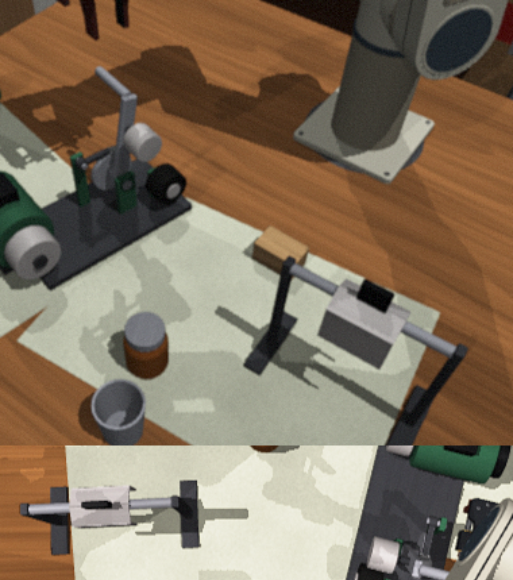

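The guard hangs freely on the bar (crop (365,310), square to it in the top view), and the fingers are above the push bar. Next: straddle, pinch and swing the arm back along its arc.

Run:
```python
from act import *
P=np.array([.421,-.291,.219]); d=np.array([np.cos(-.25),np.sin(-.25),0])
print("hit",manip.movel(P,v=.1,until_force=8)); st("low")
manip.command_gripper(0); st("pinch")
at=lambda th:P+d*.16*(np.sin(th-.2)+np.sin(.2))+np.array([0,0,.16*(np.cos(th-.2)-np.cos(.2))])
for th in (.12,.24,.36,.48,.58,.66):
    manip.movel(at(th),v=.06); st(th); print("  along",manip.get_ft_force()@d)
```

```text
hit False
low t 16.4083 tcp [ 0.4214 -0.2913  0.2196] F [-0.9544 -0.5978  0.6789] w 0.4961449760447371
pinch t 16.975 tcp [ 0.4218 -0.2913  0.2192] F [ 3.8074 -0.6857 -0.9904] w 0.17414436190652438
0.12 t 17.4417 tcp [ 0.4371 -0.2953  0.2216] F [-8.5748  0.1612  7.6282] w 0.17157786288539767
  along -8.348101387711957
0.24 t 17.9083 tcp [ 0.4559 -0.3003  0.222 ] F [-6.9381 -1.2173  6.5756] w 0.17327097756689583
  along -6.4212385041767845
0.36 t 18.375 tcp [ 0.4743 -0.3052  0.2199] F [-7.473  -0.7611  5.7436] w 0.17586827680550465
  along -7.052339054562508
0.48 t 18.8417 tcp [ 0.4924 -0.3099  0.2155] F [-6.3369 -2.6939  4.3499] w 0.17143947432817455
  along -5.473459692469758
0.58 t 19.2583 tcp [ 0.5071 -0.3137  0.2102] F [-6.0314 -1.8992  2.2457] w 0.17502602311416868
  along -5.3740515279501615
0.66 t 19.625 tcp [ 0.5179 -0.3166  0.2049] F [-8.561  -2.496   4.1327] w 0.17099234581798475
  along -7.677318574933883
```

Run:
```python
from act import *
P=np.array([.421,-.291,.219]); d=np.array([np.cos(-.25),np.sin(-.25),0])
at=lambda th:P+d*.16*(np.sin(th-.2)+np.sin(.2))+np.array([0,0,.16*(np.cos(th-.2)-np.cos(.2))])
for th in (.69,.71,.73,.75):
    h=manip.movel(at(th),v=.02,until_force=8); manip.wait(.3); st(th); f=np.mean([manip.get_ft_force()@d for _ in range(8)]); print(h,"along",f)
    if h or f<-16: break
for c in("scene","top"): cv2.imwrite(f"pics/{c}4.png",viewer.read_camera(c)[:,:,::-1])
a=cv2.imread("pics/scene4.png")[50:380,180:560]; b=cv2.imread("pics/top4.png")[230:330,120:500]
cv2.imwrite("pics/m6.png",cv2.resize(np.vstack([a,b]),None,fx=1.35,fy=1.35))
```

```text
0.69 t 20.3167 tcp [ 0.5216 -0.3175  0.2028] F [-9.0045 -1.7306  4.0986] w 0.16977075356776342
False along -8.296441867301692
0.71 t 20.925 tcp [ 0.5243 -0.3183  0.2014] F [-9.989  -2.0589  5.012 ] w 0.17485981277894982
False along -9.169121680811294
0.73 t 21.5333 tcp [ 0.5269 -0.3189  0.1998] F [-10.6374  -0.9791   6.481 ] w 0.17364678969986846
False along -10.064521982943857
0.75 t 22.1417 tcp [ 0.5296 -0.3196  0.1982] F [-10.5811  -1.3446   5.763 ] w 0.1722695264134956
False along -9.919485069643072
```

View pics/m6.png

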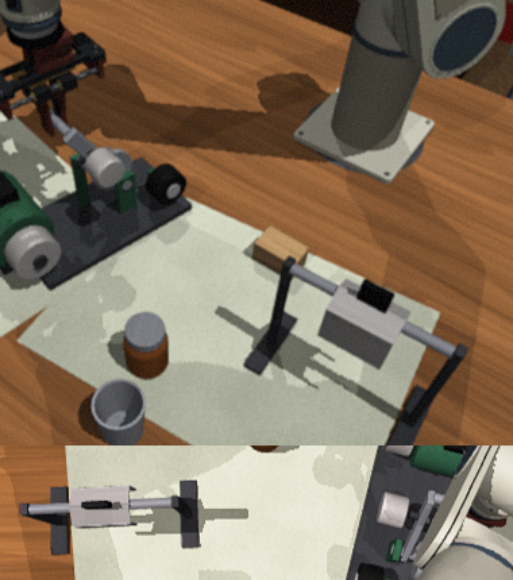

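The arm is swung back and held at crop (55,125), with the guard still hanging. No stop felt yet, so I'll creep a little further.

Run:
```python
from act import *
P=np.array([.421,-.291,.219]); d=np.array([np.cos(-.25),np.sin(-.25),0])
at=lambda th:P+d*.16*(np.sin(th-.2)+np.sin(.2))+np.array([0,0,.16*(np.cos(th-.2)-np.cos(.2))])
for th in (.765,.78,.795):
    h=manip.movel(at(th),v=.01,until_force=8); manip.wait(.3); st(th); f=np.mean([manip.get_ft_force()@d for _ in range(8)]); print(h,"along",f)
    if h or f<-15: break
```

```text
0.765 t 22.7667 tcp [ 0.529  -0.3196  0.1984] F [-4.5843  1.4896 10.5503] w 0.17499946313351172
True along -4.810283823560979
```

Run:
```python
from act import *
d=np.array([np.cos(-.25),np.sin(-.25),0]); z=np.array([0,0,1.])
t=d*np.cos(.52)-z*np.sin(.52); r=d*np.sin(.52)+z*np.cos(.52)
def rep(s):
    f=np.mean([manip.get_ft_force() for _ in range(10)],0); print(s,manip.get_tcp_pos(),"tang",f@t,"rad",f@r,"w",manip.get_grip_width(),manip.get_finger_force())
rep("now"); p=np.array(manip.get_tcp_pos())
for k in (0,-.002,-.004,-.002,0,.001,.002):
    manip.movel(p+k*t,v=.02,until_force=20); manip.wait(.2); rep(k)
for c in("scene","top"): cv2.imwrite(f"pics/{c}5.png",viewer.read_camera(c)[:,:,::-1])
cv2.imwrite("pics/m7.png",cv2.resize(cv2.imread("pics/scene5.png")[80:250,170:350],None,fx=4,fy=3.5,interpolation=cv2.INTER_CUBIC))
print(manip.get_time())
```

```text
now [ 0.529  -0.3196  0.1984] tang -9.416695287392011 rad 6.765625550271377 w 0.17499946313351172 29.98939722776413
0 [ 0.5277 -0.3192  0.1991] tang -9.317076797261903 rad 4.4593162923942415 w 0.17279139721654282 29.989203214645386
-0.002 [ 0.5261 -0.3189  0.2   ] tang -9.470908622018447 rad 5.099329821608209 w 0.1728797016400317 29.98867303133011
-0.004 [ 0.5246 -0.3184  0.2009] tang -7.527956553684171 rad 2.7622683059646396 w 0.1774123139311382 29.98825192451477
-0.002 [ 0.5263 -0.3189  0.2   ] tang -8.976015760568798 rad 4.261870710141524 w 0.17331479253667212 29.988726675510406
0 [ 0.5278 -0.3193  0.1991] tang -9.341253092194217 rad 4.77369543054775 w 0.17151535788584837 29.989119172096252
0.001 [ 0.5286 -0.3195  0.1987] tang -10.0058730740606 rad 5.852542939931646 w 0.1704698472349455 29.98943120241165
0.002 [ 0.5293 -0.3197  0.1982] tang -11.116841355748155 rad 6.218326908223583 w 0.17443105493426683 29.989757537841797
26.0167
```

View pics/m7.png

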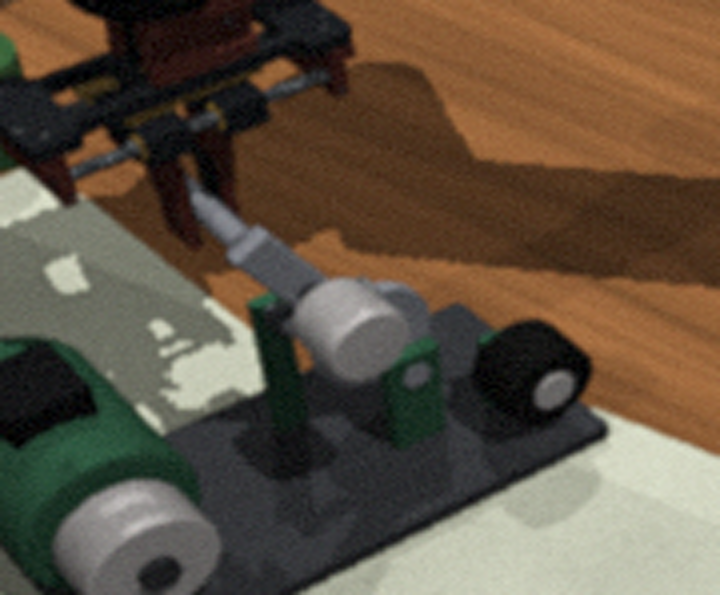

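Run:
```python
from meas import *
a=np.array([.4315,-.2497,.2385]); d=np.array([np.cos(-.25),np.sin(-.25),0])
for th in (0,.6,.66,.72,.78): print(th,proj("scene",a+d*.16*(np.sin(th-.2)+np.sin(.2))+[0,0,.16*(np.cos(th-.2)-np.cos(.2))]))
```

```text
0 [274.26133336 120.45760127]
0.6 [236.91652089 141.88089526]
0.66 [233.53479662 145.1207197 ]
0.72 [230.29225755 148.50551564]
0.78 [227.20569113 152.01763496]
```

The picture (bar root at about (230,148)) matches an angle of 0.72, and the force rises as it would against the stop. Handing in.

```bash
python3 -c "
from act import *
st('end'); print(manip.job_done())"
```

```text
end t 26.0167 tcp [ 0.5294 -0.3197  0.1982] F [-4.9348  1.848  11.1431] w 0.16918884369607792
the job is handed in; nothing more can be done
None
```

The guard hangs astride the rail's bar, released, and the gripper is holding the tensioner arm about fully back (about 0.72 rad by the camera picture) against its spring; I handed the job in at 26 s, with no verdict shown.

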